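# Click the meal-day wheel on to its mark

## Robot

A 6-joint arm with a two-finger parallel gripper is mounted at the origin on a cart in front of the work surface, level with it; the furniture and walls round the work are solid. World frame = base frame: x ahead of the robot, y to its left, z up, the work surface at z = 0. Lengths are in m, angles in rad, forces in N, time in s.
With the tool pointing down it reaches from about 0.4 to 0.925 m from the base axis. Payload 12.5 kg.
Tool frame: the origin (TCP) lies midway between the tips of the shut fingers; the grasp point (between the pads) lies 19 mm behind it; z points along the fingers, y is the line along which they close (so a half turn about z gives the same grasp; the last joint's range is limited). The gripper opens to 95 mm and grips with 3 to 60 N. Pads are 20 mm wide; open, the fingers measure 119 mm over their backs; the gripper's body (75 mm by 180 mm) begins 59 mm behind the grasp point.
Start: joints at [-1.257, 0.491, 1.559, -0, 1.092, -0.106], TCP at [0.255, -0.571, 0.215] pointing down, gripper open.
Joint ranges: [-3.1, 3.1], [-0.84, 2.19], [0.05, 2.79], [-1.13, 4.28], [0.06, 2.93], [-2.69, 2.69]. Speed limits (rad/s): [2.22, 2.22, 2.79, 3.14, 3.14, 3.14].

## Interface

Orientations are given as a 3x3 rotation matrix whose columns are the frame's x, y, z axes.
In Python, from plant import status, viewer, ctrl gives the robot as it stands.
- The arm moves only by the tool carry_out, never from a script. Its argument "series" is a list of rows, each an object of numbers: "x", "y", "z": the shift along the tool's x, y, z in mm; "turn": the turn about the tool's z in rad. A call has exactly 5 rows; each row is the pose to reach, as a shift and turn from the pose commanded when the call began, along the tool's axes at that moment; what a row does not reach only later rows make up. A row lasts 1/10 s, in which the tool goes at most 50 mm and 8.59 degrees, less where a joint would pass 70% of its speed; a pose out of reach is approached as far as the arm can. A call with a gripper value outside its range is refused whole. "fingers" is the opening, from -1 (shut) to 1 (fully open), so that 0 is half open, set as the call begins (left out, the last holds). The fingers move at their own pace and stop on an object; "squeeze" is the grip in N (left out, the last holds). Time passes only in rows, so rows that repeat a pose let the fingers close, or fill a call up. It gives the time, the measured TCP pose, the force, the opening and the grip force at its end, in the units of the state.
- status.get_obs(): the state, without advancing time (a new reading comes with each control period).
- viewer.capture(name): name is "scene" or "side" or "wrist"; returns a dict with "pixels" (384x512x3 uint8, red, green, blue), "mtx" (3x3 intrinsics, pixels), "R" (3x3) and "t" (3): a world point X has camera coordinates R X + t. Camera axes: x right, y down, z forward; pixel columns grow to the right and rows downward; lengths in m; the calibration is good to about 2 mm. A picture is of the moment at which its call begins. There is no depth.
- ctrl.sign_off(): hands the job in; it is judged then, once.
The state is a dict: "time": time; "joint_pos": joint angles; "joint_vel": joint speeds; "joint_efforts": joint torques, N m; "position": TCP position; "tool_rot": TCP orientation; "ft_force": force on the tool from outside, world axes, zero at the start; "moment": the same for the moment, N m; "grip_width": finger opening in m; "gripper_force": force on a finger pad.
Only numpy, scipy, OpenCV 4.12 (cv2) and the standard library are available. Lean on these libraries where they do the work, as an engineer would, in place of code of your own. Each camera call takes 0.05 s, during which the arm holds its last target. There are 200 camera calls.

## Task

The seven-day wheel of the meal-day counter has been left a few days behind. Push its teeth with a closed fingertip to click it on counterclockwise (seen from above, as its arrow shows) until the tooth with the round stud rests at the fixed pointer, without going past it. Be gentle: pinch, lift or carry nothing, leave the counter standing where it is, and leave the fish tin and the jar beside it undisturbed.

Things in the scene. Friction and masses are not known exactly. Their poses are not given: they have to be found in the camera images.
- counter: Meal-day counter, loose on its rubber sole, 1.8 kg. Origin: centre of the underside, on the wheel's upright axis; +x points from there to the pointer; z up. Steel base: radius 40 mm, 21 mm high. Along +x a low arm (16 wide, 11 high) runs to a post (86 to 96 mm from the axis, 51 high) that bears the pointer.
- wheel_centre (a point): Centre of the grey plastic wheel, on its axis, 32 mm above the worktop. The wheel lies level, 24 to 41 mm above the worktop: hub of radius 37 mm and seven even radial teeth (51.4 degrees apart), 9 mm wide, ends 74 mm from the axis. Between the teeth, outside the 40 mm base, it is free down to the worktop, but for the pointer's arm.
- wheel_mark (a point): Top of the round stud (11 mm across, 9 mm proud) that stands on one of the seven teeth, 64 mm from the wheel's axis, 50 mm above the worktop. It turns with the wheel.
- pointer_tip (a point): Tip of the pointer, a small cone fixed on the counter's post and aimed at the wheel, 74.5 mm from the wheel's axis along the counter's +x, 42 mm above the worktop.
- wheel (a joint): Angle of the studded tooth from the counter's +x, rad, counterclockwise from above; 0: at the pointer. Starts 2, 3 or 4 clicks behind (-1.80, -2.69, -3.59). A click is 0.898 rad. A sprung detent holds whole clicks: up to 1.5 N on a tooth's end takes it to half-way, whence it snaps into the next by itself; let go sooner, it springs back. End stops at -4.89 and 2.20.
- tuna_tin: Bystander: round fish tin, 67 mm across, 33 mm high, loose, about 0.18 m to one side of the wheel (the counter's +y side). Origin: centre of its underside.
- jar: Bystander: screw-top jar, 75 mm across, 103 mm high, loose, about 0.18 m to the other side of the wheel (the counter's -y side). Origin: centre of its underside.
Not all that is in view belongs to the job. What is shaped like the counter but blue or purple is not meant.

How it is judged:
At the end, for the whole second after the job is handed in: The wheel rests in the click where the studded tooth is at the pointer (joint within 0.15 rad of 0, still); the counter stands flat within 30 mm of where it was; the tin and the jar stand upright within 20 mm of where they were (value of joint wheel between -0.15 and 0.15 rad and velocity of joint wheel between -0.1 and 0.1 rad/s and distance of counter from where it was at the start of the episode below 0.03 m and angle between counter's own z axis and vertical below 0.05 rad and linear speed of each of counter, tuna_tin, jar below 0.02 m/s and distance of each of tuna_tin, jar from where it was at the start of the episode below 0.02 m and angle between each of tuna_tin, jar's own z axis and vertical below 0.1 rad); the robot touches nothing.
It fails at once if the wheel went on past the pointer, half a click or more (value of joint wheel above 0.45 rad).
It fails at once if the counter was pinched or pushed hard (more than 20 N) (contact force between the fingers and counter above 20 N).
It fails at once if the counter was lifted or tipped (height (world z) of counter above 0.01 m or angle between counter's own z axis and vertical above 0.15 rad).
It fails at once if the counter was shoved more than 30 mm away (distance of counter from where it was at the start of the episode above 0.03 m).
It fails at once if the tin or the jar was disturbed or lifted (distance of any of tuna_tin, jar from where it was at the start of the episode above 0.02 m or angle between any of tuna_tin, jar's own z axis and vertical above 0.2 rad).
It also fails if it takes over 51 s, if anything falls off the work surface, if the arm or the gripper's body presses on something with over 40 N, if the wrist force passes 120 N, or if a joint passes its speed limit or range.

## Working session

There is one attempt and no reset: what is moved stays moved. The work goes in short steps, Python scripts to look and compute and a tool call to move; the robot and the scene stay as the last step left them, time stands still between calls to the robot, and variables do not carry over. Pictures are saved under pics/ and viewed, at most 10 in all, crops included, and the job is handed in when it is done.

Besides the shell and the picture viewer there is one more tool, called as a command line: name --argument value ..., lists and objects as JSON in quotes. carry_out: Moves the arm, as the interface text tells. Its arguments: {"type":"object","properties":{"series":{"type":"array"},"fingers":{"type":"number"},"squeeze":{"type":"number"}},"required":["series"]}

```bash
mkdir -p pics; cat > h.py <<'E'
import numpy as np, cv2
from plant import status, viewer, ctrl
def cap(n,f=None):
    c=viewer.capture(n)
    if f: cv2.imwrite('pics/'+f+'.png',c['pixels'][:,:,::-1])
    return c
def ray(c,u,v,z):
    K,R,t=map(np.array,(c['mtx'],c['R'],c['t'])); o=-R.T@t
    d=R.T@np.linalg.inv(K)@np.array([u,v,1.]); return o+d*(z-o[2])/d[2]
def proj(c,X):
    p=np.array(c['mtx'])@(np.array(c['R'])@np.array(X)+np.array(c['t'])); return p[:2]/p[2]
E
python3 - <<'E'
from h import *
import pickle
a=cap('scene');b=cap('side');pickle.dump((a,b),open('c0.pkl','wb'))
cv2.imwrite('pics/a.png',a['pixels'][:,:,::-1]);cv2.imwrite('pics/b.png',b['pixels'][:,:,::-1])
print(status.get_obs()['tool_rot'])
E
```

```text
[[ 9.13159248e-01  4.07602890e-01 -2.67966763e-04]
 [ 4.07602962e-01 -9.13158834e-01  8.77570126e-04]
 [ 1.13003903e-04 -9.10585323e-04 -9.99999579e-01]]
```

View pics/a.png

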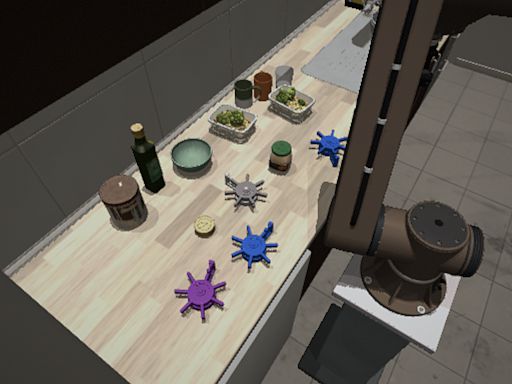

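View pics/b.png

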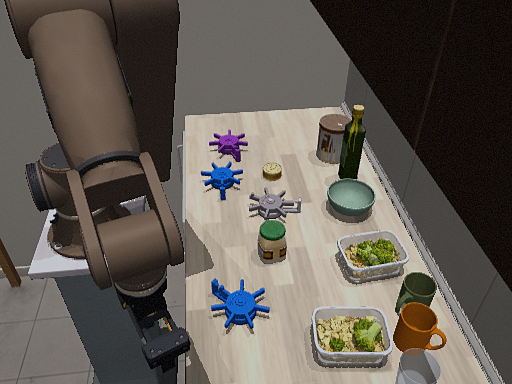

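The grey wheel is at scene (246,192) and side (271,205). The three others of the same shape are blue at scene (254,246) and (328,146), and purple at (200,294); they are excluded by colour. The tin is at scene (204,226) and the jar at (281,157). I'll confirm with an enlarged crop of the grey one.

```bash
python3 - <<'E'
from h import *
import pickle
a,b=pickle.load(open('c0.pkl','rb'))
A=a['pixels'][165:220,215:280,::-1];B=b['pixels'][180:230,240:305,::-1]
f=lambda i:cv2.resize(i,(390,330*i.shape[0]//55),interpolation=cv2.INTER_CUBIC)
A,B=f(A),f(B);h=max(len(A),len(B))
p=lambda i:cv2.copyMakeBorder(i,0,h-len(i),0,5,0)
cv2.imwrite('pics/crop.png',np.hstack([p(A),p(B)]))
print('centre',ray(a,246,192,.041),ray(b,271,205,.041))
print('ptr',ray(a,228,180,.045),ray(b,298,205,.045))
print('tin',ray(a,204,220,.033),ray(b,272,167,.033),'jar',ray(a,281,148,.103),ray(b,272,229,.103))
E
```

```text
centre [0.54668448 0.02725003 0.041     ] [ 0.55465192 -0.00528659  0.041     ]
ptr [0.62664015 0.02127635 0.045     ] [ 0.63708895 -0.01973653  0.045     ]
tin [0.59609279 0.19223862 0.033     ] [0.58936363 0.20251861 0.033     ] jar [ 0.5291407  -0.16388855  0.103     ] [ 0.53064144 -0.17452961  0.103     ]
```

View pics/crop.png

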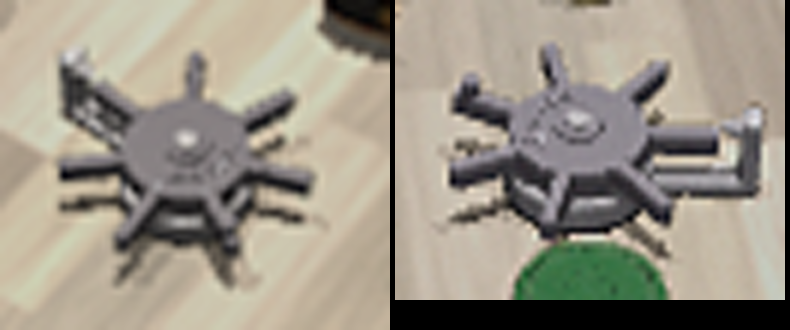

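The crop shows the grey wheel with its pointer post towards +x. In the side view the raised stud looks to be on the tooth at about 154° (crop (467,88)), which would be 4 clicks behind. I'll go above it and confirm with the wrist camera.

carry_out --series '[{"x": 29,"y": -27,"z": -7},{"x": 59,"y": -54,"z": -14},{"x": 88,"y": -81,"z": -21},{"x": 118,"y": -108,"z": -28},{"x": 147,"y": -135,"z": -35}]' --fingers -1 --squeeze 5

```text
schema error: expected keys x, y, z, turn
```

```bash
python3 - <<'E'
from h import *
import pickle
from scipy.optimize import least_squares
a,b=pickle.load(open('c0.pkl','rb'))
def tri(p,q): return least_squares(lambda X:np.r_[proj(a,X)-p,proj(b,X)-q],[.55,0,.04]).x.round(4)
print('hub',tri((246.2,188),(270.3,200)),'ptr post top',tri((226.8,174.5),(300.5,199)))
print('stud z50',ray(b,252,194.5,.05))
E
```

```text
hub [0.555  0.0147 0.0443] ptr post top [0.6475 0.0041 0.0468]
stud z50 [0.50054385 0.04176135 0.05      ]
```

carry_out --series '[{"x": 29,"y": -27,"z": -7,"turn": 0},{"x": 59,"y": -54,"z": -14,"turn": 0},{"x": 88,"y": -81,"z": -21,"turn": 0},{"x": 118,"y": -108,"z": -28,"turn": 0},{"x": 147,"y": -135,"z": -35,"turn": 0}]' --fingers -1 --squeeze 5

```text
time: 0.6
position: [0.3343, -0.3859, 0.2497]
tool_rot: [[0.913, 0.407, -0.0], [0.407, -0.913, 0.0], [-0.0, -0.0, -1.0]]
ft_force: [0.5, -0.2, 0.1]
grip_width: 0.0603
gripper_force: 0.0
```

carry_out --series '[{"x": 29,"y": -27,"z": 0,"turn": 0},{"x": 59,"y": -54,"z": 0,"turn": 0},{"x": 88,"y": -81,"z": 0,"turn": 0},{"x": 118,"y": -108,"z": 0,"turn": 0},{"x": 147,"y": -135,"z": 0,"turn": 0}]'

```text
time: 1.1
position: [0.4135, -0.2027, 0.2496]
tool_rot: [[0.913, 0.407, -0.0], [0.407, -0.913, 0.0], [-0.0, -0.0, -1.0]]
ft_force: [1.3, -0.4, 0.6]
grip_width: 0.0204
gripper_force: 0.0
```

carry_out --series '[{"x": 29,"y": -27,"z": 0,"turn": -0.13},{"x": 59,"y": -54,"z": 0,"turn": -0.26},{"x": 88,"y": -81,"z": 0,"turn": -0.39},{"x": 118,"y": -108,"z": 0,"turn": -0.52},{"x": 147,"y": -135,"z": 0,"turn": -0.65}]'

```text
time: 1.6
position: [0.4927, -0.0194, 0.2495]
tool_rot: [[0.475, 0.88, -0.0], [0.88, -0.475, -0.0], [-0.0, -0.0, -1.0]]
ft_force: [0.3, -0.3, 0.0]
grip_width: 0.0003
gripper_force: 0.0
```

carry_out --series '[{"x": 0,"y": 0,"z": 0,"turn": -0.13},{"x": 0,"y": 0,"z": 0,"turn": -0.26},{"x": 0,"y": 0,"z": 0,"turn": -0.39},{"x": 0,"y": 0,"z": 0,"turn": -0.5},{"x": 0,"y": 0,"z": 0,"turn": -0.5}]'

```text
time: 2.1
position: [0.4923, -0.0211, 0.2494]
tool_rot: [[-0.001, 1.0, -0.0], [1.0, 0.001, 0.0], [0.0, -0.0, -1.0]]
ft_force: [0.8, 0.8, 0.2]
grip_width: 0.0003
gripper_force: 0.0
```

```bash
python3 - <<'E'
from h import *
import pickle
w=cap('wrist','w1');pickle.dump(w,open('w1.pkl','wb'))
o=status.get_obs();print(o['time'],o['position'],np.round(o['tool_rot'],3),np.round(o['joint_pos'],2),o['grip_width'],o['ft_force'])
print(proj(w,[.555,.0147,.041]))
E
```

```text
2.15 [ 0.49232114 -0.02112253  0.24946662] [[ 0.003  1.    -0.   ]
 [ 1.    -0.003 -0.   ]
 [-0.    -0.    -1.   ]] [-0.18  0.26  1.83 -0.    1.05 -0.17] 0.00066361818039494 [ 0.41895157 -0.05467201  0.22944209]
[307.91988324 138.97322719]
```

View pics/w1.png

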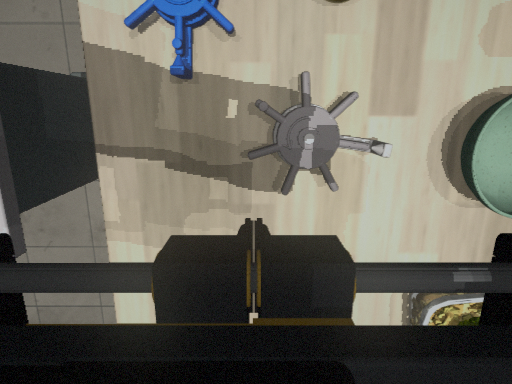

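The wrist view shows the grey wheel's hub at (308,139), the pointer at about (380,148) and the stud at (262,104). The stud is on the tooth at about 150°, so 4 clicks behind. Now the numbers.

```bash
python3 - <<'E'
from h import *
import pickle
w=pickle.load(open('w1.pkl','rb'))
c=ray(w,309,139,.043);s=ray(w,262,104,.05);p=ray(w,386,149,.051)
print(c,s,p)
ang=lambda v:np.degrees(np.arctan2(v[1],v[0]))
print(ang(s-c),ang(p-c),np.linalg.norm((s-c)[:2]),np.linalg.norm((p-c)[:2]))
c=np.array([.555,.0147]);pa=-6.8
for d in (180,190,200,210,220,225,230):
  for r in (63,85): 
    a=np.radians(pa+d);print(d,r,(c*1000+r*np.array([np.cos(a),np.sin(a)])).round())
E
```

```text
[0.55591841 0.01484853 0.043     ] [0.50095135 0.05383835 0.05      ] [0.64308237 0.0043099  0.051     ]
144.65075349270987 -6.8939309919499525 0.067391280972157 0.08779873542440401
180 63 [492.  22.]
180 85 [471.  25.]
190 63 [492.  11.]
190 85 [470.  10.]
200 63 [494.   0.]
200 85 [472.  -5.]
210 63 [497. -10.]
210 85 [477. -19.]
220 63 [502. -20.]
220 85 [484. -32.]
225 63 [505. -24.]
225 85 [488. -38.]
230 63 [509. -28.]
230 85 [493. -43.]
```

carry_out --series '[{"x": 15,"y": 0,"z": 30,"turn": 0},{"x": 30,"y": 0,"z": 65,"turn": 0},{"x": 43,"y": 0,"z": 100,"turn": 0},{"x": 43,"y": 0,"z": 135,"turn": 0},{"x": 43,"y": 0,"z": 160,"turn": 0}]'

```text
time: 2.65
position: [0.4918, 0.0222, 0.0877]
tool_rot: [[0.004, 1.0, -0.001], [1.0, -0.004, 0.0], [0.0, -0.001, -1.0]]
ft_force: [-0.2, -0.0, 0.1]
grip_width: 0.0003
gripper_force: 0.0
```

```bash
python3 - <<'E'
from h import *
a=cap('side');b=cap('wrist')
A=cv2.resize(a['pixels'][150:240,220:330,::-1],(385,315),interpolation=cv2.INTER_CUBIC)
B=cv2.resize(b['pixels'][:,:,::-1],(400,300))
B=cv2.copyMakeBorder(B,0,15,0,0,0)
cv2.imwrite('pics/d.png',np.hstack([A,B]))
print(status.get_obs()['position'])
E
```

```text
[0.49103519 0.02195641 0.08710806]
```

View pics/d.png

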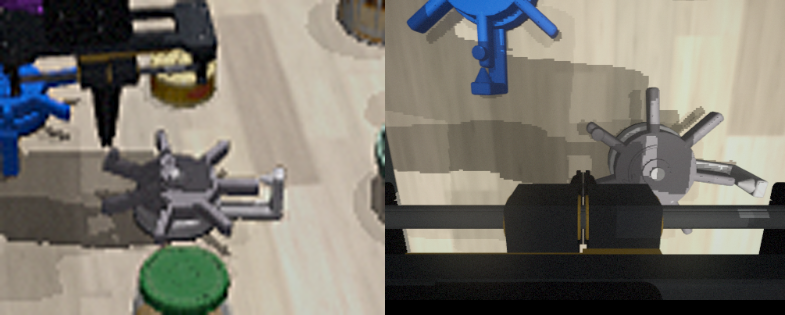

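The tip is over the gap beside the studded tooth, and the pose agrees with the measured positions. I'll descend gently.

carry_out --series '[{"x": 0,"y": 0,"z": 15,"turn": 0},{"x": 0,"y": 0,"z": 30,"turn": 0},{"x": 0,"y": 0,"z": 42,"turn": 0},{"x": 0,"y": 0,"z": 52,"turn": 0},{"x": 0,"y": 0,"z": 58,"turn": 0}]'

```text
time: 3.25
position: [0.4926, 0.0217, 0.0314]
tool_rot: [[0.002, 1.0, 0.0], [1.0, -0.002, -0.0], [-0.0, 0.0, -1.0]]
ft_force: [-0.0, -1.2, 0.4]
grip_width: 0.0006
gripper_force: 0.0
```

carry_out --series '[{"x": -4,"y": 0,"z": 0,"turn": 0},{"x": -8,"y": 0,"z": 0,"turn": 0},{"x": -11,"y": 0,"z": 0,"turn": 0},{"x": -14,"y": 1,"z": 0,"turn": 0},{"x": -17,"y": 1,"z": 0,"turn": 0}]'

```text
time: 3.75
position: [0.4938, 0.0045, 0.0319]
tool_rot: [[0.001, 1.0, 0.001], [1.0, -0.001, -0.0], [-0.0, 0.001, -1.0]]
ft_force: [-0.1, 0.8, 0.3]
grip_width: 0.0006
gripper_force: 0.5
```

carry_out --series '[{"x": -4,"y": 1,"z": 0,"turn": 0},{"x": -8,"y": 2,"z": 0,"turn": 0},{"x": -12,"y": 3,"z": 0,"turn": 0},{"x": -15,"y": 4,"z": 0,"turn": 0},{"x": -18,"y": 5,"z": 0,"turn": 0}]'

```text
time: 4.25
position: [0.4985, -0.0135, 0.0316]
tool_rot: [[0.001, 1.0, -0.0], [1.0, -0.001, -0.0], [-0.0, -0.0, -1.0]]
ft_force: [-1.3, 1.0, -0.4]
grip_width: 0.0009
gripper_force: 0.1
```

carry_out --series '[{"x": -2,"y": 1,"z": 0,"turn": 0},{"x": -4,"y": 2,"z": 0,"turn": 0},{"x": -6,"y": 2,"z": 0,"turn": 0},{"x": -8,"y": 3,"z": 0,"turn": 0},{"x": -9,"y": 4,"z": 0,"turn": 0}]'

```text
time: 4.75
position: [0.5025, -0.0224, 0.0316]
tool_rot: [[0.001, 1.0, 0.0], [1.0, -0.001, -0.0], [-0.0, 0.0, -1.0]]
ft_force: [-0.1, 0.3, 0.2]
grip_width: 0.0009
gripper_force: 0.0
```

```bash
python3 - <<'E'
from h import *
a=cap('side');b=cap('wrist')
A=cv2.resize(a['pixels'][150:240,220:330,::-1],(385,315),interpolation=cv2.INTER_CUBIC)
B=cv2.resize(b['pixels'][:,:,::-1],(400,300))
B=cv2.copyMakeBorder(B,0,15,0,0,0)
cv2.imwrite('pics/e.png',np.hstack([A,B]))
print(status.get_obs()['position'])
E
```

```text
[ 0.5025574  -0.02232799  0.03162591]
```

View pics/e.png

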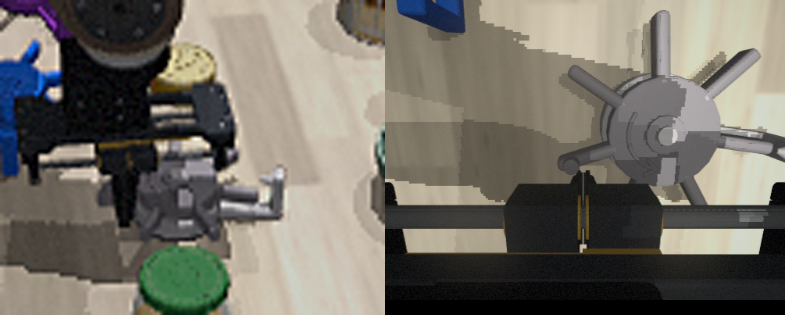

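The force has dropped and the stud is now one tooth on, at wrist crop (568,163), so one click is done (3 left). Next I'll go out, back and in, then push again.

carry_out --series '[{"x": -8,"y": -12,"z": 0,"turn": 0},{"x": -15,"y": -27,"z": 0,"turn": 0},{"x": -5,"y": -45,"z": 0,"turn": 0},{"x": 18,"y": -47,"z": 0,"turn": 0},{"x": 42,"y": -47,"z": 0,"turn": 0}]'

```text
time: 5.35
position: [0.454, 0.0197, 0.0317]
tool_rot: [[0.003, 1.0, -0.001], [1.0, -0.003, -0.0], [-0.0, -0.001, -1.0]]
ft_force: [1.1, 0.4, 0.6]
grip_width: 0.0008
gripper_force: 0.0
```

carry_out --series '[{"x": 1,"y": 15,"z": 0,"turn": 0},{"x": 2,"y": 30,"z": 0,"turn": 0},{"x": 2,"y": 37,"z": 0,"turn": 0},{"x": -5,"y": 37,"z": 0,"turn": 0},{"x": -12,"y": 38,"z": 0,"turn": 0}]'

```text
time: 5.85
position: [0.4927, 0.0072, 0.0315]
tool_rot: [[0.001, 1.0, -0.0], [1.0, -0.001, 0.0], [0.0, -0.0, -1.0]]
ft_force: [1.7, 2.5, -0.5]
grip_width: 0.0006
gripper_force: 0.9
```

carry_out --series '[{"x": -4,"y": 0,"z": 0,"turn": 0},{"x": -8,"y": 1,"z": 0,"turn": 0},{"x": -12,"y": 2,"z": 0,"turn": 0},{"x": -16,"y": 3,"z": 0,"turn": 0},{"x": -20,"y": 5,"z": 0,"turn": 0}]'

```text
time: 6.35
position: [0.4983, -0.0126, 0.0316]
tool_rot: [[0.001, 1.0, -0.0], [1.0, -0.001, -0.0], [-0.0, -0.0, -1.0]]
ft_force: [0.5, 0.1, -0.4]
grip_width: 0.0005
gripper_force: 0.1
```

carry_out --series '[{"x": -2,"y": 1,"z": 0,"turn": 0},{"x": -4,"y": 2,"z": 0,"turn": 0},{"x": -6,"y": 2,"z": 0,"turn": 0},{"x": -8,"y": 3,"z": 0,"turn": 0},{"x": -10,"y": 4,"z": 0,"turn": 0}]'

```text
time: 6.85
position: [0.5024, -0.0223, 0.0316]
tool_rot: [[0.001, 1.0, -0.0], [1.0, -0.001, -0.0], [-0.0, -0.0, -1.0]]
ft_force: [-0.3, 0.0, 0.4]
grip_width: 0.0002
gripper_force: 0.0
```

carry_out --series '[{"x": -8,"y": -12,"z": 0,"turn": 0},{"x": -15,"y": -27,"z": 0,"turn": 0},{"x": -5,"y": -45,"z": 0,"turn": 0},{"x": 18,"y": -47,"z": 0,"turn": 0},{"x": 42,"y": -47,"z": 0,"turn": 0}]'

```text
time: 7.35
position: [0.454, 0.0197, 0.0317]
tool_rot: [[0.003, 1.0, -0.001], [1.0, -0.003, -0.0], [-0.0, -0.001, -1.0]]
ft_force: [0.2, 0.7, -0.0]
grip_width: 0.0005
gripper_force: 0.0
```

```bash
python3 - <<'E'
from h import *
a=cap('scene');b=cap('wrist');s=cap('side')
f=lambda i:cv2.resize(i[:,:,::-1],(390,300),interpolation=cv2.INTER_CUBIC)
cv2.imwrite('pics/f.png',np.vstack([np.hstack([f(a['pixels'][165:220,215:285]),f(b['pixels'])]),np.hstack([f(s['pixels'][180:230,240:305]),f(s['pixels'])])]))
print(status.get_obs()['position'])
E
```

```text
[0.45466503 0.02026209 0.03168497]
```

View pics/f.png

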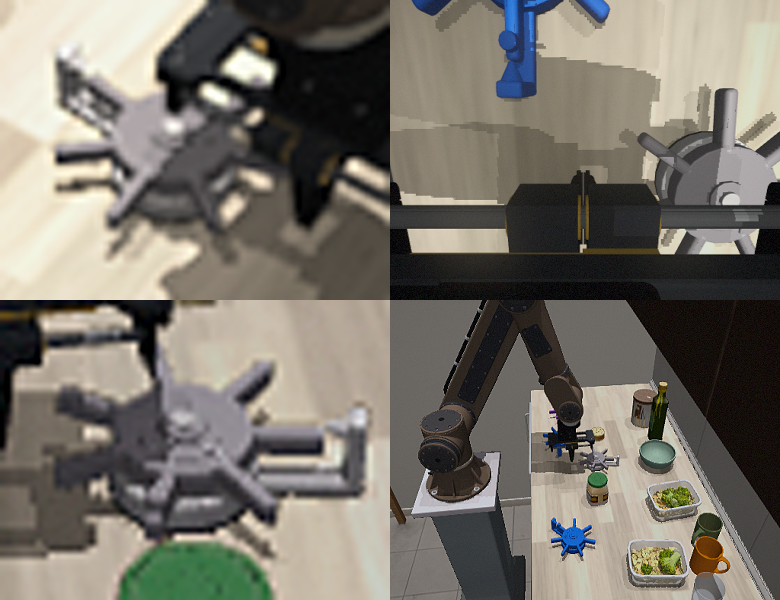

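In the visible teeth (bottom left and right crops) the stud is no longer on the left side, which fits with it being at 257° (2 clicks left), hidden by the gripper in the wrist view. I'll do the third push, then lift and verify.

carry_out --series '[{"x": 1,"y": 15,"z": 0,"turn": 0},{"x": 2,"y": 30,"z": 0,"turn": 0},{"x": 2,"y": 37,"z": 0,"turn": 0},{"x": -5,"y": 37,"z": 0,"turn": 0},{"x": -12,"y": 38,"z": 0,"turn": 0}]'

```text
time: 8.0
position: [0.4927, 0.0071, 0.0315]
tool_rot: [[0.001, 1.0, -0.001], [1.0, -0.001, 0.0], [0.0, -0.001, -1.0]]
ft_force: [0.0, 1.3, -0.5]
grip_width: 0.0006
gripper_force: 0.6
```

carry_out --series '[{"x": -4,"y": 0,"z": 0,"turn": 0},{"x": -8,"y": 1,"z": 0,"turn": 0},{"x": -12,"y": 2,"z": 0,"turn": 0},{"x": -16,"y": 3,"z": 0,"turn": 0},{"x": -20,"y": 5,"z": 0,"turn": 0}]'

```text
time: 8.5
position: [0.4984, -0.0125, 0.0316]
tool_rot: [[0.001, 1.0, -0.0], [1.0, -0.001, -0.0], [-0.0, -0.0, -1.0]]
ft_force: [0.1, 0.4, 0.4]
grip_width: 0.0003
gripper_force: 0.2
```

carry_out --series '[{"x": -2,"y": 1,"z": 0,"turn": 0},{"x": -4,"y": 2,"z": 0,"turn": 0},{"x": -6,"y": 2,"z": 0,"turn": 0},{"x": -8,"y": 3,"z": 0,"turn": 0},{"x": -10,"y": 4,"z": 0,"turn": 0}]'

```text
time: 9.0
position: [0.5024, -0.0223, 0.0316]
tool_rot: [[0.001, 1.0, -0.0], [1.0, -0.001, -0.0], [-0.0, -0.0, -1.0]]
ft_force: [0.7, -0.2, -0.1]
grip_width: 0.0006
gripper_force: 0.0
```

carry_out --series '[{"x": -8,"y": -12,"z": 0,"turn": 0},{"x": -15,"y": -27,"z": 0,"turn": 0},{"x": -5,"y": -45,"z": 0,"turn": 0},{"x": 18,"y": -47,"z": 0,"turn": 0},{"x": 42,"y": -47,"z": 0,"turn": 0}]'

```text
time: 9.5
position: [0.4541, 0.0197, 0.0317]
tool_rot: [[0.003, 1.0, -0.001], [1.0, -0.003, -0.0], [-0.0, -0.001, -1.0]]
ft_force: [-0.1, 0.5, -0.2]
grip_width: 0.0007
gripper_force: 0.0
```

carry_out --series '[{"x": 0,"y": 0,"z": -40,"turn": 0},{"x": 0,"y": 0,"z": -80,"turn": 0},{"x": -10,"y": 10,"z": -120,"turn": 0},{"x": -30,"y": 20,"z": -150,"turn": 0},{"x": -42,"y": 20,"z": -170,"turn": 0}]'

```text
time: 10.0
position: [0.4758, -0.0234, 0.2038]
tool_rot: [[0.001, 1.0, 0.003], [1.0, -0.001, -0.001], [-0.001, 0.003, -1.0]]
ft_force: [-0.5, -0.2, -0.0]
grip_width: 0.0007
gripper_force: 0.0
```

```bash
python3 - <<'E'
from h import *
b=cap('wrist','g');s=cap('side');a=cap('scene')
f=lambda i:cv2.resize(i[:,:,::-1],(390,300),interpolation=cv2.INTER_CUBIC)
cv2.imwrite('pics/g.png',np.vstack([np.hstack([f(a['pixels'][165:220,215:285]),f(b['pixels'][40:235,230:484])]),np.hstack([f(s['pixels'][180:230,240:305]),f(s['pixels'])])]))
import pickle;pickle.dump(b,open('w2.pkl','wb'))
print(status.get_obs()['position'],proj(b,[.555,.0147,.041]))
E
```

```text
[ 0.47493573 -0.02285747  0.20204365] [330.67117692 140.41538888]
```

View pics/g.png

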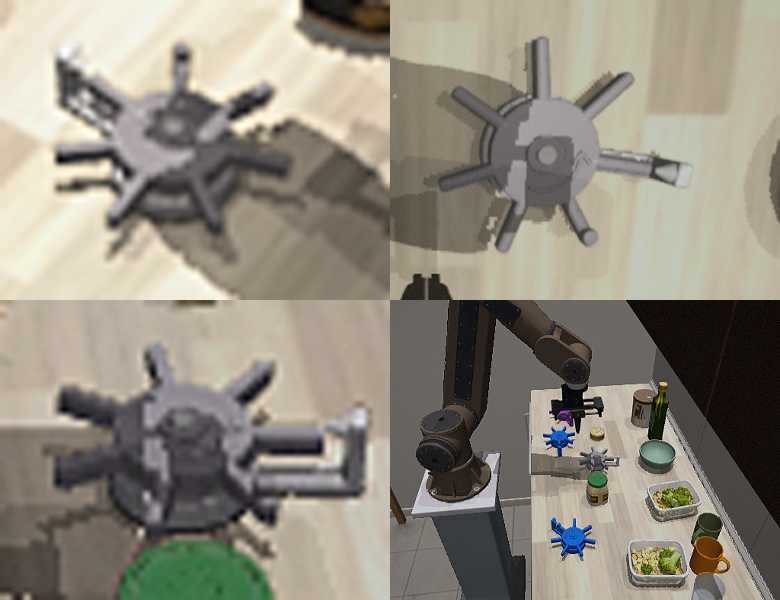

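The stud is at crop (590,238), on the tooth at −51° from the pointer: exactly one click left, and the counter has not moved. Now the final push.

carry_out --series '[{"x": 30,"y": -15,"z": 30,"turn": 0},{"x": 42,"y": -20,"z": 75,"turn": 0},{"x": 42,"y": -20,"z": 120,"turn": 0},{"x": 42,"y": -20,"z": 155,"turn": 0},{"x": 42,"y": -20,"z": 170,"turn": 0}]'

```text
time: 10.65
position: [0.4525, 0.0205, 0.0279]
tool_rot: [[0.0, 1.0, -0.006], [1.0, -0.0, 0.001], [0.001, -0.006, -1.0]]
ft_force: [-0.0, 0.3, 0.1]
grip_width: 0.0008
gripper_force: 0.0
```

carry_out --series '[{"x": 1,"y": 15,"z": 0,"turn": 0},{"x": 2,"y": 30,"z": 0,"turn": 0},{"x": 2,"y": 37,"z": 0,"turn": 0},{"x": -5,"y": 37,"z": 0,"turn": 0},{"x": -12,"y": 38,"z": 0,"turn": 0}]'

```text
time: 11.15
position: [0.4923, 0.0077, 0.0312]
tool_rot: [[0.0, 1.0, -0.001], [1.0, -0.0, 0.0], [0.0, -0.001, -1.0]]
ft_force: [0.4, 1.3, -0.8]
grip_width: 0.0004
gripper_force: 0.6
```

carry_out --series '[{"x": -4,"y": 0,"z": 0,"turn": 0},{"x": -8,"y": 1,"z": 0,"turn": 0},{"x": -12,"y": 2,"z": 0,"turn": 0},{"x": -16,"y": 3,"z": 0,"turn": 0},{"x": -20,"y": 5,"z": 0,"turn": 0}]'

```text
time: 11.65
position: [0.4984, -0.0125, 0.0317]
tool_rot: [[0.001, 1.0, 0.0], [1.0, -0.001, -0.0], [-0.0, 0.0, -1.0]]
ft_force: [-0.1, 0.1, 0.6]
grip_width: 0.0001
gripper_force: 0.2
```

carry_out --series '[{"x": -2,"y": 1,"z": 0,"turn": 0},{"x": -4,"y": 2,"z": 0,"turn": 0},{"x": -6,"y": 2,"z": 0,"turn": 0},{"x": -8,"y": 3,"z": 0,"turn": 0},{"x": -10,"y": 4,"z": 0,"turn": 0}]'

```text
time: 12.15
position: [0.5024, -0.0223, 0.0316]
tool_rot: [[0.001, 1.0, -0.0], [1.0, -0.001, -0.0], [-0.0, -0.0, -1.0]]
ft_force: [-0.4, 1.4, 0.2]
grip_width: 0.0004
gripper_force: 0.0
```

carry_out --series '[{"x": -8,"y": -12,"z": 0,"turn": 0},{"x": -15,"y": -27,"z": 0,"turn": 0},{"x": -5,"y": -45,"z": 0,"turn": 0},{"x": 18,"y": -47,"z": 0,"turn": 0},{"x": 42,"y": -47,"z": 0,"turn": 0}]'

```text
time: 12.65
position: [0.454, 0.0197, 0.0317]
tool_rot: [[0.003, 1.0, -0.001], [1.0, -0.003, -0.0], [-0.0, -0.001, -1.0]]
ft_force: [-0.4, 0.8, 0.5]
grip_width: 0.0006
gripper_force: 0.0
```

carry_out --series '[{"x": 0,"y": 0,"z": -40,"turn": 0},{"x": 0,"y": 0,"z": -80,"turn": 0},{"x": -10,"y": 10,"z": -120,"turn": 0},{"x": -30,"y": 20,"z": -150,"turn": 0},{"x": -42,"y": 20,"z": -170,"turn": 0}]'

```text
time: 13.15
position: [0.4758, -0.0234, 0.2038]
tool_rot: [[0.001, 1.0, 0.003], [1.0, -0.001, -0.001], [-0.001, 0.003, -1.0]]
ft_force: [0.3, 0.5, -0.5]
grip_width: 0.0006
gripper_force: 0.0
```

```bash
python3 - <<'E'
from h import *
b=cap('wrist');s=cap('side')
f=lambda i:cv2.resize(i[:,:,::-1],(390,300),interpolation=cv2.INTER_CUBIC)
cv2.imwrite('pics/i.png',np.hstack([f(b['pixels'][40:235,230:484]),f(s['pixels'][150:260,220:330])]))
print(status.get_obs()['position'])
E
```

```text
[ 0.47566123 -0.02361325  0.20364939]
```

View pics/i.png

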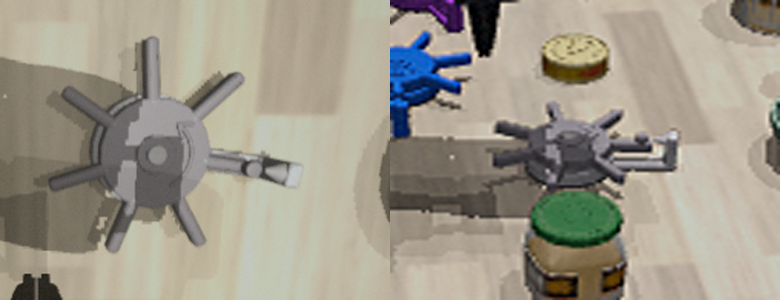

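The stud is at the pointer (crop (252,168); also (641,140) in the side view), the tin and jar stand where they were, and the arm is clear. Handing in.

```bash
python3 -c "
from plant import ctrl
print(ctrl.sign_off())"
```

```text
the job is handed in; nothing more can be done
None
```

I clicked the wheel on four times, so the studded tooth now rests at the pointer; the last pictures show the counter, tin and jar where they were, and the job is handed in (no verdict came back).

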